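# Sort the specimens, reagents and forceps after a sampling session

## Task

Clear up after the session: stand each sample cup in the carrier well whose collar has the colour of its lid, stand each reagent bottle in the rack hole whose collar has the colour of its cap, and lay the used forceps flat in the kidney dish for reprocessing. Set everything down without dropping it, keep the cups and bottles upright all the while, and leave the label roll and the wash bottle where they are.

Things in the scene. Friction and masses are not known exactly. Their poses are not given: they have to be found in the camera images.
- cup_yellow: Sample cup with a yellow screw lid: clear tapering body, 50 mm high; lid 41 mm across, from 40 to 50 mm above the underside; body about 38 mm across just under the lid. Loose, stands upright. Origin: centre of the underside; z up. Weighs about 40 g.
- cup_red: The same sample cup with a red screw lid. Cups and bottles stand about the closed centrifuge, a fixed cream box some 0.18 m high that fills x 0.27 to 0.48 and y -0.03 to 0.28 m: those at its left (y over 0.3 m) leave more room for fingers along x, those behind it (between it and the racks) along y. Origin: centre of the underside; z up.
- bottle_blue: White reagent bottle with a blue screw cap: round body 40 mm across up to about 55 mm above the underside, then a shoulder, cap 24 mm across from 66 to 83 mm. Loose, stands upright. Origin: centre of the underside; z up. Weighs about 90 g.
- bottle_amber: The same bottle in amber-brown glass with a black screw cap. Origin: centre of the underside; z up.
- used_forceps: Steel dressing forceps, lying loose on edge on a dark blue mat 3 mm thick: 142 mm long along its own y axis, 12 mm wide along x at the widest (the tips are narrower), 9 mm high. Rigid; grip it across the arms, near the middle. Origin: middle of its length, on its underside; z up. Weighs about 25 g.
- specimen_carrier: Grey moulded carrier for sample cups, fixed to the desk: 84 mm (own x) by 158 mm (own y) and 24 mm high, with a 10 mm grip lug on each long side. Two round wells 56 mm wide, floor 6 mm above the desk: the one with the yellow collar at own y = +36 mm, with the red collar at own y = -36 mm, both at x = 0. Origin: centre of the underside; z up.
- reagent_rack: Metal bottle rack, two plates on spacers, fixed: 84 mm (own x) by 158 mm (own y), 24 mm high, corner nuts to 26 mm. Two round holes 56 mm wide in the upper plate; bottles stand on the lower plate, 6 mm above the desk. Hole with the blue collar at own y = +36 mm, with the black collar at own y = -36 mm, both at x = 0. Origin: centre of the underside; z up.
- dish: Steel kidney dish, fixed to the desk: 121 mm (own x) by 256 mm (own y), rim 42 mm high, walls sloping. Inner floor 7 mm above the desk, clear from own x = -45 to +28 mm near the middle and own y = -95 to +95 mm (the bulging side is -x): middle of the floor at own x = -8 mm, y = 0. Origin: centre of the underside; z up.
- label_roll: White roll of labels lying flat, 49 mm across, 25 mm high, loose bystander. Origin: centre of the underside; z up.
- wash_bottle: White squeeze wash bottle with a bent spout, 83 mm across, 194 mm high, loose bystander. Origin: under its outline's middle; the round body's centre is 23 mm from it along own +x, the spout points to own -x; z up.
There are look-alikes about, which are no part of the job. What is shaped like the bottle_blue but green, purple or red is not meant.

How it is judged:
By the outcome, as a careful person would: the job done as asked, in the order asked, and still so for the second after the job is handed in, with the robot touching nothing.
It also fails if it takes over 125 s, if anything falls off the work surface, if the arm or the gripper's body presses on something with over 40 N, if the wrist force passes 120 N, or if a joint passes its speed limit or range.

## Robot

A 7-joint arm with a two-finger parallel gripper is mounted at the origin on the work surface; the furniture and walls round the work are solid. World frame = base frame: x ahead of the robot, y to its left, z up, the work surface at z = 0. Lengths are in m, angles in rad, forces in N, time in s.
With the tool pointing down it reaches from about 0.425 to 0.875 m from the base axis. Payload 4.7 kg.
Tool frame: the origin (TCP) lies on the centre line of the jaws, within the pads' length; the fingertips stand 8 mm ahead of it and the grasp point (between the pads) lies 11 mm behind it (nose_length is the distance from the TCP to the fingertips, in m); z points along the fingers, x is the direction in which the jaws open and shut, and the axes are right-handed (so a half turn about z gives the same grasp; the last joint's range is limited). The gripper opens to 85 mm and grips with 20 to 120 N. Pads are 22 mm wide; open, the fingers measure 114 mm over their backs; the gripper's body (76 mm by 85 mm) begins 54 mm behind the grasp point. The pads swing forward as they close: fully open they stand 13 mm farther back than shut.
Start: joints at [-1.2, 0.321, -0.07, 1.45, 0.023, 1.371, -0.057], TCP at [0.227, 0.609, 0.239] pointing down, gripper open.
Joint ranges: [-2.86, 2.86], [-0.3, 2.09], [-1.38, 1.24], [0.06, 2.45], [-1.56, 4.7], [0.09, 2.05], [-2.69, 2.69]. Speed limits (rad/s): [2.57, 2.57, 3.14, 3.14, 3.14, 3.14, 3.14].

## Interface

Orientations are given as a unit quaternion [x, y, z, w].
In Python, from rig import state, read_camera, finish_job, search_frame, spot_point, nose_length gives the robot as it stands. The module is installed in compiled form; this text tells all that it offers.
- The arm moves only by the tool move_arm, never from a script. Its arguments are lists of equal length, an entry for each row: "gripper": the finger opening in cm, from 0 to 8.54; "dp": the shift along the world's x, y, z in cm, a list of three; "roll": the turn about the world's z in rad. In form: {"gripper": [gripper, ...], "dp": [[x, y, z], ...], "roll": [roll, ...]}. A call has 1 to 5 rows; each row shifts and turns the commanded pose from where the row before left it; what a row does not reach is not made up. A row lasts 1/12 s, in which the tool goes at most 41.7 mm and 7.16 degrees, less where a joint would pass 70% of its speed; a pose out of reach is approached as far as the arm can. A call is refused whole if a number of a shift passes 4.17 or a number of a turn 0.125, either way. A call with a gripper value outside its range is refused whole. The fingers move at their own pace and stop on an object; "force" is the grip in N (left out, the last holds). Time passes only in rows, so rows that do not move let the fingers close. It gives the time, the measured TCP pose, the force and the opening at its end, in the units of the state.
- state(): the state, without advancing time (a new reading comes with each control period).
- read_camera(name): name is "side" or "top"; returns a dict with "frame" (420x560x3 uint8, red, green, blue), "intrinsics" (3x3 intrinsics, pixels), "rvec" (rotation vector, rad) and "tvec" (3), from world to camera coordinates, as OpenCV has them. Camera axes: x right, y down, z forward; pixel columns grow to the right and rows downward; lengths in m; the calibration is good to about 2 mm. A picture is of the moment at which its call begins. There is no depth.
- finish_job(): hands the job in, once; it reports no verdict.
Trained networks look in a picture, given as the dict that the camera call returned (one of the last four; its "shot" number tells which), for a name from the list of things; names that differ only in an ending like _2 or _b are one class to them, and where a whole thing is asked for, a point or a joint stands for the part that bears it (a point fixed in the world has none). Each returns a list of dicts, best first, with "conf" (0 to 1); they miss things now and then, are a little off and sometimes report something else, mostly with a low value. They report only what shows in the picture. A call takes as long as a camera call. They do not tell look-alikes from the thing itself.
- search_frame(picture, label): "position" ([column, row] in pixels, amid what is visible of it).
- spot_point(picture, label): "position" ([column, row] in pixels: a listed point, or the origin of a listed thing).
The state is a dict: "clock": time; "joint_positions": joint angles; "qd": joint speeds; "tau": joint torques, N m; "tool_pos": TCP position; "tcp_rot": TCP orientation; "contact_force": force on the tool from outside, world axes, zero at the start; "torque": the same for the moment, N m; "finger_gap": finger opening in m.
Only numpy, scipy, OpenCV 4.12 (cv2) and the standard library are available. Lean on these libraries where they do the work, as an engineer would, in place of code of your own. Each camera call takes 0.05 s, during which the arm holds its last target. There are 200 camera calls.

## Working session

There is one attempt and no reset: what is moved stays moved. The work goes in short steps, Python scripts to look and compute and a tool call to move; the robot and the scene stay as the last step left them, time stands still between calls to the robot, and variables do not carry over. Pictures are saved under pics/ and viewed, about 12 in all and at most 16, crops included, and the job is handed in when it is done.

Besides the shell and the picture viewer there is one more tool, called after "Request:" by a JSON object that holds its "name" and its "arguments", one argument or row to a line. move_arm: Moves the arm, as the interface text tells. Its arguments: {"type":"object","properties":{"gripper":{"type":"array","items":{"type":"number"}},"dp":{"type":"array","items":{"type":"array","items":{"type":"number"}}},"roll":{"type":"array","items":{"type":"number"}},"force":{"type":"number"}},"required":["gripper","dp","roll"]}

```bash
mkdir -p pics; cat > h.py <<'E'
import numpy as np, cv2
from rig import *
def ray(p,uv):
    R,_=cv2.Rodrigues(np.array(p["rvec"],float)); t=np.array(p["tvec"],float).ravel(); K=np.array(p["intrinsics"],float)
    d=R.T@np.linalg.inv(K)@np.array([uv[0],uv[1],1.]); return -R.T@t,d/np.linalg.norm(d)
def onz(p,uv,z):
    c,d=ray(p,uv); return c+d*(z-c[2])/d[2]
def proj(p,X):
    return cv2.projectPoints(np.array(X,float).reshape(-1,3),np.array(p["rvec"],float),np.array(p["tvec"],float),np.array(p["intrinsics"],float),None)[0].reshape(-1,2)
def tri(p,a,q,b):
    c1,d1=ray(p,a);c2,d2=ray(q,b)
    s=np.linalg.lstsq(np.c_[d1,-d2],c2-c1,rcond=None)[0]
    P=c1+s[0]*d1;Q=c2+s[1]*d2
    return (P+Q)/2,np.linalg.norm(P-Q)
def save(p,n,crop=None,s=1):
    f=p["frame"]
    if crop: f=f[crop[1]:crop[3],crop[0]:crop[2]]
    cv2.imwrite("pics/"+n,cv2.resize(f[:,:,::-1],None,fx=s,fy=s,interpolation=cv2.INTER_CUBIC))
E
python3 - <<'E'
from h import *
np.set_printoptions(precision=3,suppress=True)
T=read_camera("top");S=read_camera("side")
save(T,"t0.png",s=1.42);save(S,"s0.png",s=1.42)
print(ray(T,(280,210)),ray(S,(280,210)),T["intrinsics"],nose_length)
for n in "cup_yellow bottle_blue used_forceps specimen_carrier reagent_rack dish label_roll wash_bottle".split():
  for nm,p in(("T",T),("S",S)):
    for f in (spot_point,search_frame):
      print(n,nm,f.__name__[:4],[(np.round(d["position"]).tolist(),round(d["conf"],2),onz(p,d["position"],0)[:2].round(3).tolist()) for d in f(p,n)[:5]])
s=state();print(s["tool_pos"],s["tcp_rot"],s["clock"],s["contact_force"])
E
```

```text
(array([0.348, 0.058, 1.266]), array([ 0.081,  0.014, -0.997])) (array([0.421, 1.229, 0.662]), array([ 0.029, -0.886, -0.462])) [[381.672   0.    284.587]
 [  0.    381.672 206.376]
 [  0.      0.      1.   ]] 0.008
cup_yellow T call [([289.0, 188.0], 0.71, [0.524, 0.047])]
cup_yellow T call [([289.0, 186.0], 0.57, [0.532, 0.047])]
cup_yellow S call [([257.0, 223.0], 0.53, [0.531, 0.057])]
cup_yellow S call [([259.0, 213.0], 0.58, [0.531, -0.012]), ([213.0, 247.0], 0.22, [0.642, 0.205])]
bottle_blue T call [([204.0, 273.0], 0.74, [0.241, 0.324]), ([188.0, 248.0], 0.7, [0.323, 0.38]), ([203.0, 224.0], 0.62, [0.401, 0.331]), ([172.0, 264.0], 0.48, [0.269, 0.43])]
bottle_blue T call [([188.0, 251.0], 0.7, [0.313, 0.377]), ([206.0, 274.0], 0.61, [0.237, 0.318]), ([170.0, 266.0], 0.6, [0.264, 0.437]), ([202.0, 228.0], 0.49, [0.387, 0.335])]
bottle_blue S call [([302.0, 277.0], 0.97, [0.389, 0.325]), ([350.0, 307.0], 0.94, [0.277, 0.433]), ([329.0, 291.0], 0.85, [0.323, 0.377])]
bottle_blue S call [([304.0, 262.0], 0.94, [0.384, 0.258]), ([363.0, 266.0], 0.8, [0.226, 0.262]), ([352.0, 290.
[... 1037 characters left out ...]
637, 0.354])]
dish S call [([254.0, 191.0], 0.82, [0.564, -0.178])]
label_roll T call [([204.0, 152.0], 0.71, [0.645, 0.334])]
label_roll T call [([205.0, 149.0], 0.65, [0.656, 0.331])]
label_roll S call [([272.0, 198.0], 0.59, [0.494, -0.13]), ([200.0, 276.0], 0.55, [0.65, 0.342])]
label_roll S call [([306.0, 265.0], 0.67, [0.38, 0.269]), ([202.0, 274.0], 0.58, [0.647, 0.336])]
wash_bottle T call [([386.0, 147.0], 0.64, [0.666, -0.28])]
wash_bottle T call [([384.0, 144.0], 0.92, [0.676, -0.275])]
wash_bottle S call [([234.0, 175.0], 0.94, [0.657, -0.32])]
wash_bottle S call [([232.0, 164.0], 0.69, [0.681, -0.428])]
[0.227 0.609 0.239] [ 0.821  0.57   0.    -0.   ] 1.7 [-0.348 -0.497  0.143]
```

View pics/t0.png

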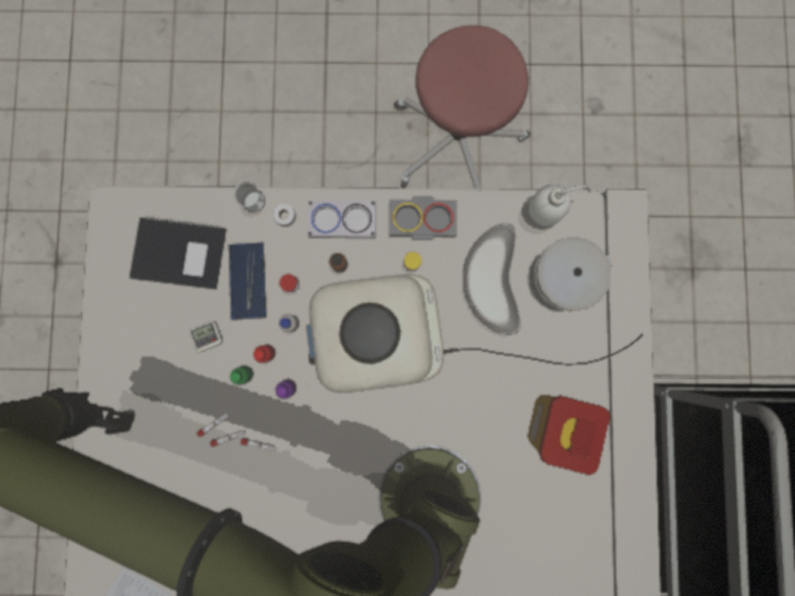

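View pics/s0.png

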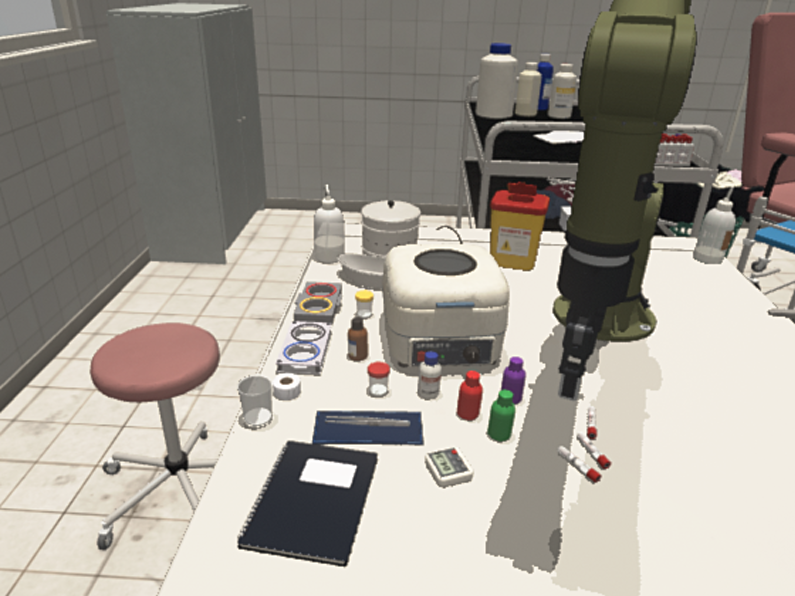

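The pictures show the yellow cup behind the centrifuge (top-view PNG 412,260) and the amber bottle at (338,262). The red cup is at (289,283) and the blue-cap bottle at (288,323), both to its left. The forceps lie on the blue mat at about (252,272). The carrier, rack and dish are clear, and the red, green and purple bottles are decoys. Next I'll measure the lids, collars and forceps by colour.

```bash
cat > m.py <<'E'
from h import *
np.set_printoptions(precision=4,suppress=True)
rng={'y':[(18,110,110),(35,255,255)],'r':[(0,130,90),(7,255,255)],'r2':[(173,130,90),(180,255,255)],'b':[(105,80,50),(128,255,255)],'k':[(0,0,0),(180,255,75)]}
def seg(p,c,ctr,rad):
    hsv=cv2.cvtColor(p["frame"],cv2.COLOR_RGB2HSV)
    m=cv2.inRange(hsv,*rng[c])
    if c=='r': m|=cv2.inRange(hsv,*rng['r2'])
    w=np.zeros_like(m);cv2.circle(w,tuple(int(round(v)) for v in ctr),rad,255,-1);m&=w
    v,u=np.nonzero(m)
    if len(u)<3: return None
    (x,y),(a,b),_=cv2.minAreaRect(np.c_[u,v].astype(np.float32)); 
    return np.array([(u.min()+u.max())/2,(v.min()+v.max())/2]),len(u),(u.min(),v.min(),u.max(),v.max())
E
python3 - <<'E'
from m import *
T=read_camera("top");S=read_camera("side")
for n,c,X,z,r in [("cupY",'y',(.525,.047,.05),.05,12),("cupR",'r',(.48,.33,.05),.05,12),("blue",'b',(.39,.325,.08),.083,10),("amber",'k',(.54,.18,.083),.083,10),
  ("wY",'y',(.632,.06,.024),.024,17),("wR",'r',(.632,-.013,.024),.024,17),("hB",'b',(.638,.247,.024),.024,17),("hK",'k',(.638,.175,.024),.024,17)]:
  for nm,p in(("T",T),("S",S)):
    q=proj(p,X)[0]; s=seg(p,c,q,r)
    print(n,nm,q.round(),None if s is None else (s[0],s[1],s[2],onz(p,s[0],z)[:2],onz(p,s[0],z-.01)[:2]))
save(T,"t1.png",(150,125,390,245),3.3); save(S,"s1.png",(170,180,340,320),4.2)
for n in("cup_red","bottle_amber"):
  for p in(T,S):print(n,[(d["position"],d["conf"],onz(p,d["position"],0)[:2]) for d in spot_point(p,n)[:4]])
E
```

```text
cupY T [289. 186.] (array([290. , 183.5]), 108, (np.int64(285), np.int64(178), np.int64(295), np.int64(189)), array([0.5326, 0.044 ]), array([0.5341, 0.0439]))
cupY S [259. 208.] (array([256., 208.]), 86, (np.int64(250), np.int64(204), np.int64(262), np.int64(212)), array([0.5346, 0.0487]), array([0.5365, 0.0294]))
cupR T [201. 199.] (array([203. , 198.5]), 87, (np.int64(198), np.int64(194), np.int64(208), np.int64(203)), array([0.4815, 0.3225]), array([0.4826, 0.3247]))
cupR S [267. 260.] (array([266. , 259.5]), 124, (np.int64(259), np.int64(255), np.int64(273), np.int64(264)), array([0.4822, 0.3276]), array([0.4832, 0.3129]))
blue T [199. 227.] (array([200.5, 227.5]), 28, (np.int64(198), np.int64(225), np.int64(203), np.int64(230)), array([0.3874, 0.3205]), array([0.3877, 0.3227]))
blue S [303. 251.] (array([303.5, 252. ]), 68, (np.int64(299), np.int64(248), np.int64(308), np.int64(256)), array([0.3895, 0.3351]), array([0.389 , 0.3197]))
amber T [247. 179.] (array([240., 183.]), 16, (np.int64(237), np.int64(179), np.int64(243), np.int64(187)), array([0.5277, 0.2009]), array([0.5292
[... 572 characters left out ...]
200), np.int64(236), np.int64(208)), array([ 0.6398, -0.0198]), array([ 0.6432, -0.0394]))
hB T [229. 153.] None
hB S [211. 248.] (array([212., 247.]), 60, (np.int64(200), np.int64(240), np.int64(224), np.int64(254)), array([0.6365, 0.2425]), array([0.6399, 0.227 ]))
hK T [251. 153.] None
hK S [216. 234.] None
cup_red [([207.4, 198.5], 0.73, array([0.4871, 0.3187])), ([203.4, 225.9], 0.64, array([0.3956, 0.3295]))]
cup_red [([266.4, 273.5], 0.85, array([0.4812, 0.3181]))]
bottle_amber [([236.6, 183.6], 0.66, array([0.5382, 0.2223]))]
bottle_amber [([250.2, 249.7], 0.72, array([0.5353, 0.2092])), ([256.4, 220.6], 0.41, array([0.5342, 0.0388])), ([224.3, 216.4], 0.18, array([0.6395, 0.0213]))]
```

View pics/t1.png

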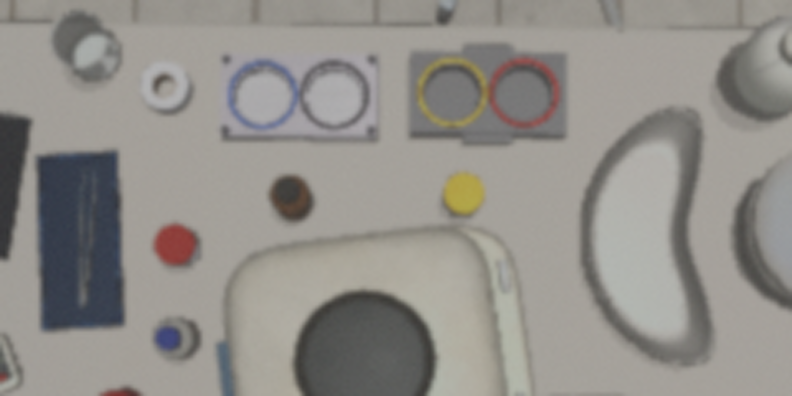

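View pics/s1.png

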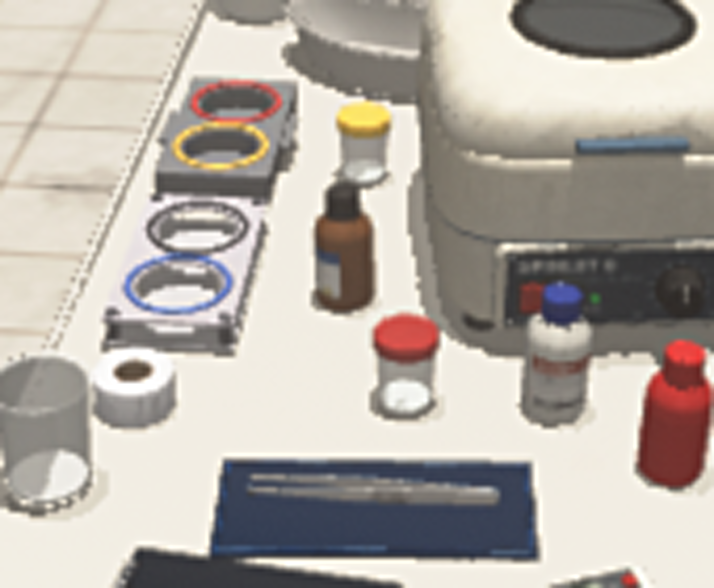

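```bash
python3 - <<'E'
from m import *
T=read_camera("top");S=read_camera("side")
f=lambda u,v:((u+.5)/3.3-.5+150,(v+.5)/3.3-.5+125)
g=lambda u,v:((u+.5)/4.2-.5+170,(v+.5)/4.2-.5+180)
for n,t,s,z in [("wY",(453,92),(222,145),.024),("wR",(524,93),(237,102),.024),("hB",(263,94),(180,283),.024),("hK",(335,95),(198,227),.024),("amberTop",(291,189),(344,188),.083),("blueTop",(168,337),(563,290),.083),("cupY",(464,192),(363,113),.05),("cupR",(176,245),(406,328),.05),("fA",(85,172),(250,480),.008),("fB",(82,303),(497,495),.008)]:
  print(n,onz(T,f(*t),z)[:2],onz(S,g(*s),z)[:2],*tri(T,f(*t),S,g(*s)))
for t in [(640,232),(645,107),(712,330),(582,235),(675,365),(700,112)]: print("dish",t,onz(T,f(*t),.007 if t[0]==640 else .042)[:2])
for t in [(612,230),(672,235),(668,145),(675,325)]: print("floor",t,onz(T,f(*t),.007)[:2])
E
```

```text
wY [0.6399 0.0547] [0.6396 0.051 ] [0.6392 0.0547 0.0261] 0.0005086767655810867
wR [ 0.6395 -0.0165] [ 0.6398 -0.0205] [ 0.639  -0.0164  0.0261] 1.093236830340797e-05
hB [0.6362 0.2453] [0.6353 0.2423] [0.6352 0.245  0.0258] 0.001044494053153297
hK [0.6358 0.173 ] [0.6362 0.1707] [0.6356 0.1729 0.0253] 0.0002997470483230532
amberTop [0.531  0.2077] [0.5312 0.2105] [0.5314 0.2079 0.0815] 0.00019305188705461796
blueTop [0.3897 0.3204] [0.3891 0.3199] [0.3894 0.3203 0.0833] 0.0005356036465960577
cupY [0.5347 0.0432] [0.5355 0.0387] [0.5347 0.0432 0.0523] 0.0006240474487216193
cupR [0.4802 0.3225] [0.482  0.3195] [0.4809 0.3222 0.0517] 0.001865705248498545
fA [0.5581 0.4258] [0.5628 0.419 ] [0.5596 0.4247 0.0123] 0.004393510688648029
fB [0.4255 0.4241] [0.4223 0.4202] [0.4238 0.4234 0.0107] 0.003046700051956707
dish (640, 232) [ 0.5023 -0.1347]
dish (645, 107) [ 0.6223 -0.1349]
dish (712, 330) [ 0.4028 -0.1989]
dish (582, 235) [ 0.4946 -0.0727]
dish (675, 365) [ 0.3686 -0.1627]
dish (700, 112) [ 0.6178 -0.1891]
floor (612, 230) [ 0.5041 -0.1066]
floor (672, 235) [ 0.4996 -0.1669]
floor (668, 145) [ 0.5913 -0.1635]
floor (675, 325) [ 0.4091 -0.1693]
```

Both views agree to a few mm. I'll start with the red cup: go above it and turn the jaws along x.

Request:
{"name": "move_arm", "arguments": {
  "gripper": [7,7,7,7,7],
  "dp": [
    [2.5,-2.87,0],
    [2.5,-2.87,0],
    [2.5,-2.87,0],
    [2.5,-2.87,0],
    [2.5,-2.87,0]
  ],
  "roll": [-0.122,-0.122,-0.122,-0.122,-0.122],
  "force": 30
}}

```text
clock: 2.52
tool_pos: [0.353, 0.4641, 0.2396]
tcp_rot: [0.956, 0.295, 0.0, -0.0]
contact_force: [0.5, 0.5, -0.7]
finger_gap: 0.0699
```

Request:
{"name": "move_arm", "arguments": {
  "gripper": [7,7,7,7,7],
  "dp": [
    [2.5,-2.87,0],
    [2.5,-2.87,0],
    [2.5,-2.87,0],
    [2.5,-2.87,0],
    [2.5,-2.87,0]
  ],
  "roll": [-0.122,-0.122,-0.122,-0.122,-0.122]
}}

```text
clock: 2.93
tool_pos: [0.478, 0.3205, 0.2397]
tcp_rot: [1.0, -0.006, 0.0, -0.0]
contact_force: [0.5, 1.9, 0.2]
finger_gap: 0.07
```

Request:
{"name": "move_arm", "arguments": {
  "gripper": [6.5,6.5],
  "dp": [
    [0,0,0],
    [0,0,0]
  ],
  "roll": [0,0]
}}

```text
clock: 3.1
tool_pos: [0.4791, 0.3192, 0.2396]
tcp_rot: [1.0, -0.006, 0.0, 0.0]
contact_force: [0.3, 0.7, 0.3]
finger_gap: 0.0645
```

Request:
{"name": "move_arm", "arguments": {
  "gripper": [6.5,6.5,6.5,6.5,6.5],
  "dp": [
    [0.2,0.4,-3],
    [0,0,-4],
    [0,0,-4],
    [0,0,-3],
    [0,0,-2]
  ],
  "roll": [0.012,0,0,0,0]
}}

```text
clock: 3.52
tool_pos: [0.476, 0.3265, 0.0756]
tcp_rot: [1.0, 0.005, -0.002, 0.001]
contact_force: [-0.6, -0.1, -0.8]
finger_gap: 0.0652
```

Request:
{"name": "move_arm", "arguments": {
  "gripper": [6.5,6.5,6.5],
  "dp": [
    [0,0,-1.5],
    [0,0,-1.5],
    [0,0,-1]
  ],
  "roll": [0,0,0]
}}

```text
clock: 3.77
tool_pos: [0.4771, 0.3271, 0.0375]
tcp_rot: [1.0, 0.005, -0.001, 0.0]
contact_force: [-0.4, -0.4, -0.3]
finger_gap: 0.0645
```

Request:
{"name": "move_arm", "arguments": {
  "gripper": [6.5,6.5],
  "dp": [
    [0.4,-0.4,-0.5],
    [0,0,0]
  ],
  "roll": [0,0]
}}

```text
clock: 3.93
tool_pos: [0.4829, 0.3214, 0.0334]
tcp_rot: [1.0, 0.003, -0.0, 0.001]
contact_force: [0.5, -1.0, 0.9]
finger_gap: 0.0651
```

```bash
python3 - <<'E'
from m import *
S=read_camera("side");save(S,"s2.png",(200,200,360,320),4);print(state()["tool_pos"])
E
```

```text
[0.4833 0.3218 0.0344]
```

View pics/s2.png

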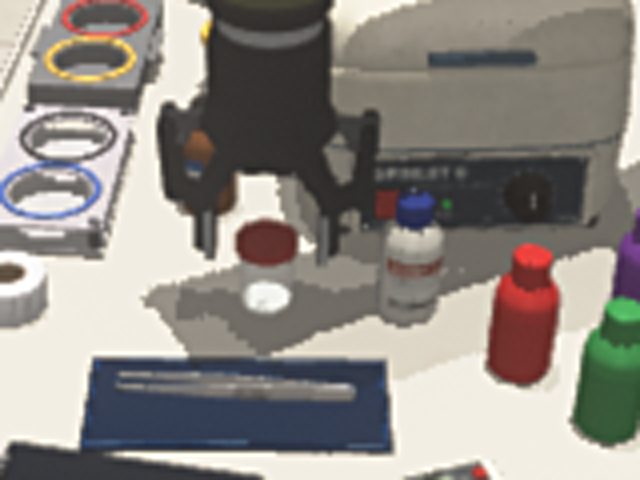

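The fingers straddle the red lid (about 266,242 in the crop). I'll grip a few mm lower.

Request:
{"name": "move_arm", "arguments": {
  "gripper": [5,4.2,3.5,3.5,3.5],
  "dp": [
    [-0.1,0,-0.3],
    [0,0,0],
    [0,0,0],
    [0,0,0],
    [0,0,0]
  ],
  "roll": [0,0,0,0,0],
  "force": 25
}}

```text
clock: 4.4
tool_pos: [0.4824, 0.3225, 0.0321]
tcp_rot: [1.0, 0.003, 0.0, -0.0]
contact_force: [-0.7, 0.8, 1.9]
finger_gap: 0.0398
```

Request:
{"name": "move_arm", "arguments": {
  "gripper": [3.5,3.5,3.5,3.5],
  "dp": [
    [0,0,0],
    [0,0,0.5],
    [0,0,1],
    [0,0,1.5]
  ],
  "roll": [0,0,0,0]
}}

```text
clock: 4.73
tool_pos: [0.4811, 0.3212, 0.0608]
tcp_rot: [1.0, 0.003, -0.001, 0.001]
contact_force: [0.3, -0.5, 0.5]
finger_gap: 0.0398
```

Request:
{"name": "move_arm", "arguments": {
  "gripper": [3.5,3.5,3.5,3.5,3.5],
  "dp": [
    [0.5,0,3],
    [1.5,0,3.4],
    [2,0,3.4],
    [2,-1,3],
    [2,-3,0]
  ],
  "roll": [0,0,0,0,0]
}}

```text
clock: 5.15
tool_pos: [0.5647, 0.2891, 0.1977]
tcp_rot: [1.0, 0.007, 0.005, -0.005]
contact_force: [1.9, 1.1, 1.2]
finger_gap: 0.04
```

Request:
{"name": "move_arm", "arguments": {
  "gripper": [3.5,3.5,3.5,3.5,3.5],
  "dp": [
    [2,-3.2,0],
    [2,-3.4,0],
    [2,-3.4,0],
    [1.8,-3.4,0],
    [0,-3.4,0]
  ],
  "roll": [0,0,0,0,0]
}}

```text
clock: 5.57
tool_pos: [0.6425, 0.1115, 0.1898]
tcp_rot: [1.0, 0.002, 0.001, 0.001]
contact_force: [0.8, 0.5, 0.2]
finger_gap: 0.04
```

Request:
{"name": "move_arm", "arguments": {
  "gripper": [3.5,3.5,3.5,3.5,3.5],
  "dp": [
    [0,-3.4,0],
    [0,-3.4,0],
    [0,-3.2,0],
    [0,0,0],
    [0,0,0]
  ],
  "roll": [0,0,0,0,0]
}}

```text
clock: 5.98
tool_pos: [0.6399, 0.0103, 0.1902]
tcp_rot: [1.0, 0.0, 0.0, 0.0]
contact_force: [-1.0, 0.6, -1.0]
finger_gap: 0.04
```

Request:
{"name": "move_arm", "arguments": {
  "gripper": [3.5,3.5,3.5,3.5,3.5],
  "dp": [
    [0,-2.8,0],
    [0,0,-3],
    [0,0,-3],
    [0,0,-2],
    [0,0,-1]
  ],
  "roll": [0,0,0,0,0]
}}

```text
clock: 6.4
tool_pos: [0.6381, -0.0116, 0.0962]
tcp_rot: [1.0, 0.004, -0.002, -0.0]
contact_force: [-0.0, -0.4, -0.3]
finger_gap: 0.0396
```

Request:
{"name": "move_arm", "arguments": {
  "gripper": [3.5],
  "dp": [
    [0,0,0]
  ],
  "roll": [0]
}}

```text
clock: 6.48
tool_pos: [0.6383, -0.012, 0.0967]
tcp_rot: [1.0, 0.004, -0.002, -0.0]
contact_force: [0.3, 0.3, 0.2]
finger_gap: 0.0394
```

```bash
python3 - <<'E'
from m import *
S=read_camera("side");save(S,"s3.png",(180,150,340,270),4);print(state()["tool_pos"],state()["tcp_rot"])
E
```

```text
[ 0.6396 -0.0125  0.0988] [ 1.      0.0039 -0.0009 -0.0001]
```

View pics/s3.png

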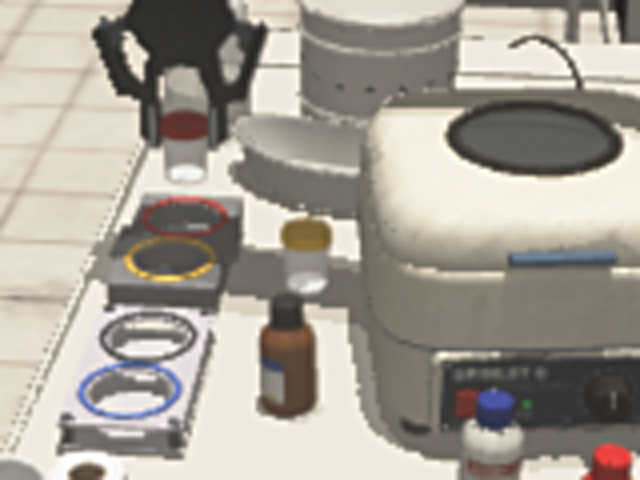

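The red cup hangs upright in the jaws over the red collar (185,215 in the crop). I'll lower it.

Request:
{"name": "move_arm", "arguments": {
  "gripper": [3.5,3.5,3.5,3.5,3.5],
  "dp": [
    [-0.1,-0.5,-1.2],
    [0,0,-1.5],
    [0,0,-1.5],
    [0,0,-0.9],
    [0,0,0]
  ],
  "roll": [0,0,0,0,0]
}}

```text
clock: 6.95
tool_pos: [0.6381, -0.0189, 0.0469]
tcp_rot: [1.0, 0.003, -0.001, 0.0]
contact_force: [-0.4, 0.3, -1.4]
finger_gap: 0.0397
```

Request:
{"name": "move_arm", "arguments": {
  "gripper": [3.5,3.5],
  "dp": [
    [0,0,-0.3],
    [0,0,0]
  ],
  "roll": [0,0]
}}

```text
clock: 7.12
tool_pos: [0.6397, -0.019, 0.046]
tcp_rot: [1.0, 0.003, 0.001, 0.0]
contact_force: [0.4, -0.0, -0.5]
finger_gap: 0.04
```

Request:
{"name": "move_arm", "arguments": {
  "gripper": [3.5,3.5,3.5],
  "dp": [
    [0,0,-0.3],
    [0,0,-0.2],
    [0,0,0]
  ],
  "roll": [0,0,0]
}}

```text
clock: 7.37
tool_pos: [0.6391, -0.0188, 0.0404]
tcp_rot: [1.0, 0.003, 0.0, -0.0]
contact_force: [-0.6, 0.8, -0.9]
finger_gap: 0.0397
```

Request:
{"name": "move_arm", "arguments": {
  "gripper": [3.5,3.5],
  "dp": [
    [0,0,-0.15],
    [0,0,0]
  ],
  "roll": [0,0]
}}

```text
clock: 7.53
tool_pos: [0.639, -0.0189, 0.0388]
tcp_rot: [1.0, 0.003, 0.0, 0.0]
contact_force: [-0.5, 0.4, -0.3]
finger_gap: 0.0399
```

Request:
{"name": "move_arm", "arguments": {
  "gripper": [3.5,3.5],
  "dp": [
    [0,0,-0.1],
    [0,0,0]
  ],
  "roll": [0,0]
}}

```text
clock: 7.7
tool_pos: [0.6392, -0.019, 0.0382]
tcp_rot: [1.0, 0.003, 0.0, 0.0]
contact_force: [-0.7, 0.6, 0.9]
finger_gap: 0.0394
```

Request:
{"name": "move_arm", "arguments": {
  "gripper": [3.5,3.5],
  "dp": [
    [0,0,-0.1],
    [0,0,0]
  ],
  "roll": [0,0]
}}

```text
clock: 7.87
tool_pos: [0.6394, -0.0189, 0.0381]
tcp_rot: [1.0, 0.003, 0.0, -0.0]
contact_force: [-3.3, -0.5, 6.7]
finger_gap: 0.0396
```

Request:
{"name": "move_arm", "arguments": {
  "gripper": [4.2,4.6,5,5.5,6],
  "dp": [
    [0,0,0],
    [0,0,0],
    [0,0,0],
    [0,0,0],
    [0,0,0]
  ],
  "roll": [0,0,0,0,0]
}}

```text
clock: 8.28
tool_pos: [0.6389, -0.0189, 0.0366]
tcp_rot: [1.0, 0.003, -0.0, 0.0]
contact_force: [0.6, -0.4, -0.5]
finger_gap: 0.0596
```

Request:
{"name": "move_arm", "arguments": {
  "gripper": [6,6,6,6,6],
  "dp": [
    [0,0,1],
    [0,0,2],
    [0,0,3.5],
    [0,0,4],
    [0,0,4]
  ],
  "roll": [0,0,0,0,0]
}}

```text
clock: 8.7
tool_pos: [0.6384, -0.0191, 0.1836]
tcp_rot: [1.0, 0.003, -0.0, 0.0]
contact_force: [1.0, 1.0, 0.3]
finger_gap: 0.06
```

Request:
{"name": "move_arm", "arguments": {
  "gripper": [6.5,6.5,6.5,6.5,6.5],
  "dp": [
    [-0.8,0.5,1],
    [-0.8,0.5,1],
    [-0.8,0.5,0],
    [-0.8,0.5,0],
    [-0.8,0.5,0]
  ],
  "roll": [0.12,0.12,0.12,0.12,0.12]
}}

```text
clock: 9.12
tool_pos: [0.5989, 0.0061, 0.2031]
tcp_rot: [0.954, 0.301, 0.001, 0.0]
contact_force: [0.3, 0.7, -0.5]
finger_gap: 0.0644
```

Request:
{"name": "move_arm", "arguments": {
  "gripper": [6.5,6.5,6.5,6.5,6.5],
  "dp": [
    [-0.8,0.5,0],
    [-0.8,0.5,0],
    [-0.8,0.5,0],
    [-0.8,0.5,0],
    [-0.8,0.5,0]
  ],
  "roll": [0.12,0.12,0.12,0.12,0.12]
}}

```text
clock: 9.53
tool_pos: [0.5587, 0.0311, 0.2027]
tcp_rot: [0.822, 0.569, 0.0, 0.0]
contact_force: [0.2, -0.1, -0.2]
finger_gap: 0.065
```

Request:
{"name": "move_arm", "arguments": {
  "gripper": [6.5,6.5,6.5,6.5,6.5],
  "dp": [
    [-0.8,0.5,0],
    [-0.8,0.5,0],
    [-0.8,0.2,0],
    [0,0,0],
    [0,0,0]
  ],
  "roll": [0.12,0.12,0.12,0,0]
}}

```text
clock: 9.95
tool_pos: [0.5352, 0.043, 0.2026]
tcp_rot: [0.71, 0.704, 0.001, 0.0]
contact_force: [0.7, -0.5, 0.7]
finger_gap: 0.0649
```

Request:
{"name": "move_arm", "arguments": {
  "gripper": [6.5,6.5,6.5,6.5,6.5],
  "dp": [
    [0,0,-2.5],
    [0,0,-2.5],
    [0,0,-2.5],
    [0,0,-2.5],
    [0,0,-1]
  ],
  "roll": [0,0,0,0,0]
}}

```text
clock: 10.37
tool_pos: [0.5335, 0.0423, 0.0887]
tcp_rot: [0.71, 0.704, -0.002, -0.001]
contact_force: [-0.8, -0.1, 0.8]
finger_gap: 0.065
```

Request:
{"name": "move_arm", "arguments": {
  "gripper": [6.5,6.5,6.5,6.5,6.5],
  "dp": [
    [0,0,-1.2],
    [0,0,-1.2],
    [0,0,-1],
    [0,0,-0.5],
    [0,0,0]
  ],
  "roll": [0,0,0,0,0]
}}

```text
clock: 10.78
tool_pos: [0.5346, 0.043, 0.052]
tcp_rot: [0.709, 0.705, -0.001, -0.0]
contact_force: [0.5, 0.3, 0.2]
finger_gap: 0.065
```

Request:
{"name": "move_arm", "arguments": {
  "gripper": [6.5,6.5,6.5],
  "dp": [
    [0,0,-1],
    [0,0,-0.9],
    [0,0,0]
  ],
  "roll": [0,0,0]
}}

```text
clock: 11.03
tool_pos: [0.5339, 0.043, 0.0322]
tcp_rot: [0.709, 0.705, -0.001, -0.001]
contact_force: [-0.0, 0.4, 0.4]
finger_gap: 0.0647
```

```bash
python3 - <<'E'
from m import *
S=read_camera("side");save(S,"s4.png",(180,150,340,270),4);print(state()["tool_pos"],state()["contact_force"])
E
```

```text
[0.5342 0.043  0.0328] [-0.2347  0.0846  0.0977]
```

View pics/s4.png

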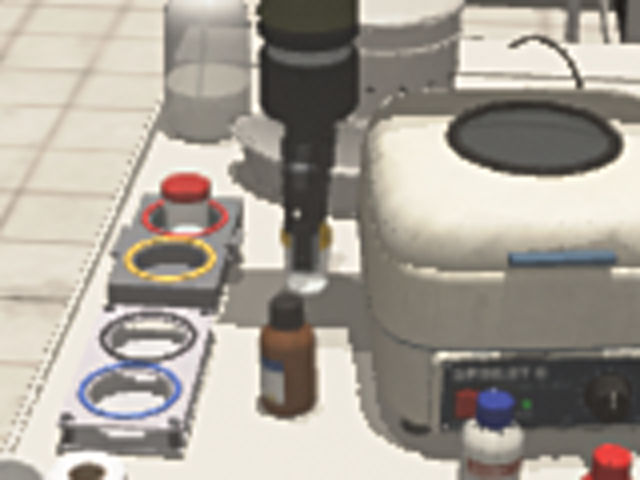

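The red cup stands upright in the red well (187,200 in the crop). The gripper is centred on the yellow lid (307,240) and clear of the centrifuge, so I'll grip.

Request:
{"name": "move_arm", "arguments": {
  "gripper": [5.5,4.6,3.8,3.5,3.5],
  "dp": [
    [0,0,0],
    [0,0,0],
    [0,0,0],
    [0,0,0],
    [0,0,0]
  ],
  "roll": [0,0,0,0,0]
}}

```text
clock: 11.5
tool_pos: [0.5355, 0.0432, 0.0344]
tcp_rot: [0.709, 0.705, 0.001, 0.0]
contact_force: [-0.2, 0.2, 2.0]
finger_gap: 0.0396
```

Request:
{"name": "move_arm", "arguments": {
  "gripper": [3.5,3.5,3.5,3.5,3.5],
  "dp": [
    [0,0,0],
    [0,0,0],
    [0,0,0.6],
    [0,0,1.5],
    [0,0,2]
  ],
  "roll": [0,0,0,0,0]
}}

```text
clock: 11.92
tool_pos: [0.5332, 0.0427, 0.0737]
tcp_rot: [0.709, 0.705, -0.002, -0.001]
contact_force: [1.0, -0.1, -0.6]
finger_gap: 0.0396
```

Request:
{"name": "move_arm", "arguments": {
  "gripper": [3.5,3.5,3.5,3.5,3.5],
  "dp": [
    [2,0.2,1.5],
    [2.5,0.3,0],
    [3,0.3,0],
    [3,0.3,0],
    [0,0,0]
  ],
  "roll": [0,0,0,0,0]
}}

```text
clock: 12.33
tool_pos: [0.6444, 0.0548, 0.0895]
tcp_rot: [0.709, 0.706, 0.001, 0.001]
contact_force: [-0.7, 0.4, -0.8]
finger_gap: 0.0396
```

Request:
{"name": "move_arm", "arguments": {
  "gripper": [3.5,3.5,3.5,3.5,3.5],
  "dp": [
    [-0.5,-0.1,-1],
    [0,0,-1.5],
    [0,0,-1.2],
    [0,0,-0.8],
    [0,0,0]
  ],
  "roll": [0,0,0,0,0]
}}

```text
clock: 12.75
tool_pos: [0.6322, 0.0528, 0.0421]
tcp_rot: [0.709, 0.705, -0.002, -0.002]
contact_force: [-0.8, 0.5, 0.5]
finger_gap: 0.0396
```

Request:
{"name": "move_arm", "arguments": {
  "gripper": [3.5,3.5],
  "dp": [
    [0,0,-0.1],
    [0,0,0]
  ],
  "roll": [0,0]
}}

```text
clock: 12.92
tool_pos: [0.6352, 0.0531, 0.0443]
tcp_rot: [0.709, 0.705, 0.0, 0.0]
contact_force: [0.3, -0.9, 0.0]
finger_gap: 0.0397
```

Request:
{"name": "move_arm", "arguments": {
  "gripper": [3.5,3.5,3.5],
  "dp": [
    [0.4,0,-0.2],
    [0,0,-0.2],
    [0,0,0]
  ],
  "roll": [0,0,0]
}}

```text
clock: 13.17
tool_pos: [0.64, 0.0532, 0.0405]
tcp_rot: [0.709, 0.705, 0.001, 0.001]
contact_force: [-0.3, 0.9, 0.2]
finger_gap: 0.0398
```

Request:
{"name": "move_arm", "arguments": {
  "gripper": [3.5,3.5],
  "dp": [
    [0,0,-0.1],
    [0,0,0]
  ],
  "roll": [0,0]
}}

```text
clock: 13.33
tool_pos: [0.6404, 0.0532, 0.0404]
tcp_rot: [0.709, 0.705, 0.001, 0.001]
contact_force: [-0.7, 1.1, 4.5]
finger_gap: 0.0398
```

Request:
{"name": "move_arm", "arguments": {
  "gripper": [3.5,3.5],
  "dp": [
    [0,0,-0.1],
    [0,0,0]
  ],
  "roll": [0,0]
}}

```text
clock: 13.5
tool_pos: [0.6408, 0.0532, 0.0404]
tcp_rot: [0.709, 0.705, 0.002, 0.001]
contact_force: [-1.6, -0.1, 9.5]
finger_gap: 0.0399
```

Contact. I'll release and go up.

Request:
{"name": "move_arm", "arguments": {
  "gripper": [4.2,4.6,5,5.4,5.4],
  "dp": [
    [0,0,0.1],
    [0,0,0],
    [0,0,0],
    [0,0,0],
    [0,0,0]
  ],
  "roll": [0,0,0,0,0]
}}

```text
clock: 13.92
tool_pos: [0.6387, 0.053, 0.0384]
tcp_rot: [0.709, 0.705, -0.0, -0.0]
contact_force: [0.6, -0.6, 0.2]
finger_gap: 0.0539
```

Request:
{"name": "move_arm", "arguments": {
  "gripper": [5.4,5.4,5.4,6,6],
  "dp": [
    [0,0,1],
    [0,0,2],
    [0,0,4],
    [0,0,4],
    [0,1,4]
  ],
  "roll": [0,0,0,0,0]
}}

```text
clock: 14.33
tool_pos: [0.6387, 0.06, 0.191]
tcp_rot: [0.71, 0.704, -0.001, 0.001]
contact_force: [1.0, -0.1, -0.0]
finger_gap: 0.0599
```

Request:
{"name": "move_arm", "arguments": {
  "gripper": [6.5,6.5,6.5,6.5,6.5],
  "dp": [
    [-2.2,3,0],
    [-2.2,3,0],
    [-2.2,3,0],
    [-2.2,3,0],
    [-2.2,2.5,0]
  ],
  "roll": [0,0,0,0,0]
}}

```text
clock: 14.75
tool_pos: [0.5277, 0.2104, 0.1898]
tcp_rot: [0.708, 0.706, 0.001, -0.0]
contact_force: [-0.2, 0.0, 0.1]
finger_gap: 0.0651
```

Request:
{"name": "move_arm", "arguments": {
  "gripper": [6.5,6.5],
  "dp": [
    [0,0,0],
    [0,0,0]
  ],
  "roll": [0,0]
}}

```text
clock: 14.92
tool_pos: [0.5277, 0.2105, 0.1897]
tcp_rot: [0.707, 0.707, 0.001, -0.0]
contact_force: [-0.1, -0.5, -0.2]
finger_gap: 0.0654
```

```bash
python3 - <<'E'
from m import *
S=read_camera("side");save(S,"s5.png",(180,150,340,270),4);print(state()["tool_pos"],state()["contact_force"])
E
```

```text
[0.529  0.2084 0.1896] [ 0.795  -0.7333 -0.051 ]
```

View pics/s5.png

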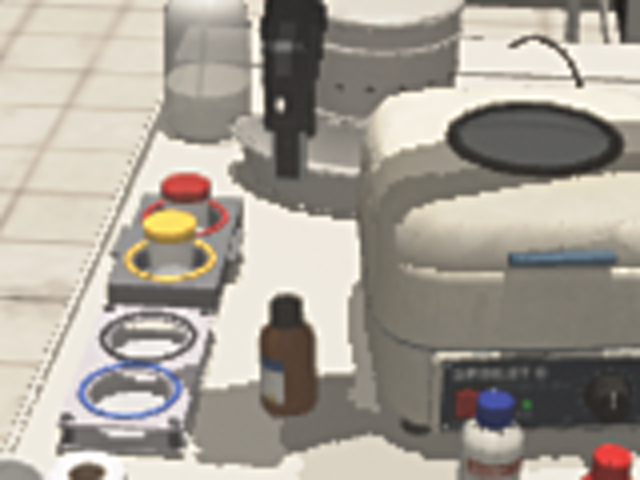

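Both cups stand upright in their own wells (187,190 and 170,228 in the crop). Amber bottle next.

Request:
{"name": "move_arm", "arguments": {
  "gripper": [6.5,6.5,6.5,6.5,6.5],
  "dp": [
    [0.3,0,-2],
    [0,0,-2.5],
    [0,0,-2.5],
    [0,0,-2],
    [0,0,-1.5]
  ],
  "roll": [0,0,0,0,0]
}}

```text
clock: 15.38
tool_pos: [0.5324, 0.2055, 0.082]
tcp_rot: [0.71, 0.704, -0.001, 0.0]
contact_force: [0.2, -0.1, 0.2]
finger_gap: 0.0646
```

Request:
{"name": "move_arm", "arguments": {
  "gripper": [6.5,6.5,6.5,6.5,6.5],
  "dp": [
    [0,0,-1.5],
    [0,0,-1.5],
    [0,0,-1],
    [0,0,-0.5],
    [0,0,0]
  ],
  "roll": [0,0,0,0,0]
}}

```text
clock: 15.8
tool_pos: [0.532, 0.2067, 0.0378]
tcp_rot: [0.709, 0.705, -0.001, -0.0]
contact_force: [0.1, -0.6, 1.1]
finger_gap: 0.0647
```

Request:
{"name": "move_arm", "arguments": {
  "gripper": [5.5,4.6,3.8,3.5,3.5],
  "dp": [
    [0,0.1,-0.4],
    [0,0,0],
    [0,0,0],
    [0,0,0],
    [0,0,0]
  ],
  "roll": [0,0,0,0,0],
  "force": 30
}}

```text
clock: 16.22
tool_pos: [0.5328, 0.2098, 0.0358]
tcp_rot: [0.709, 0.706, 0.001, 0.0]
contact_force: [0.9, 1.7, 1.8]
finger_gap: 0.0383
```

Request:
{"name": "move_arm", "arguments": {
  "gripper": [3.5,3.5,3.5,3.5,3.5],
  "dp": [
    [0,0,0],
    [0,0,0],
    [0,0,0.6],
    [0,0,1.5],
    [0,0,2]
  ],
  "roll": [0,0,0,0,0]
}}

```text
clock: 16.63
tool_pos: [0.5299, 0.2076, 0.0742]
tcp_rot: [0.709, 0.705, -0.003, -0.001]
contact_force: [-0.6, 1.1, -1.7]
finger_gap: 0.0385
```

Request:
{"name": "move_arm", "arguments": {
  "gripper": [3.5,3.5,3.5,3.5,3.5],
  "dp": [
    [2,-0.6,1],
    [2.5,-0.9,0],
    [3,-1,0],
    [2.5,-0.9,0],
    [0,0,0]
  ],
  "roll": [0,0,0,0,0]
}}

```text
clock: 17.05
tool_pos: [0.6363, 0.1699, 0.0857]
tcp_rot: [0.711, 0.703, -0.0, 0.002]
contact_force: [-0.2, -1.0, -0.1]
finger_gap: 0.0385
```

Request:
{"name": "move_arm", "arguments": {
  "gripper": [3.5,3.5],
  "dp": [
    [0,0,0],
    [0,0,0]
  ],
  "roll": [0,0]
}}

```text
clock: 17.22
tool_pos: [0.6308, 0.1749, 0.085]
tcp_rot: [0.709, 0.705, -0.001, -0.001]
contact_force: [0.2, 0.7, -1.7]
finger_gap: 0.0388
```

Request:
{"name": "move_arm", "arguments": {
  "gripper": [3.5,3.5,3.5,3.5,3.5],
  "dp": [
    [0.3,-0.2,-1],
    [0,0,-1.2],
    [0,0,-1.2],
    [0,0,-0.5],
    [0,0,0]
  ],
  "roll": [0,0,0,0,0]
}}

```text
clock: 17.63
tool_pos: [0.6328, 0.1729, 0.0439]
tcp_rot: [0.709, 0.706, -0.002, -0.001]
contact_force: [-0.1, 0.5, -1.1]
finger_gap: 0.0386
```

Request:
{"name": "move_arm", "arguments": {
  "gripper": [3.5,3.5],
  "dp": [
    [0,0,0],
    [0,0,0]
  ],
  "roll": [0,0]
}}

```text
clock: 17.8
tool_pos: [0.6353, 0.1732, 0.0471]
tcp_rot: [0.709, 0.705, 0.0, 0.0]
contact_force: [0.9, 0.8, -1.3]
finger_gap: 0.0384
```

Request:
{"name": "move_arm", "arguments": {
  "gripper": [3.5,3.5,3.5],
  "dp": [
    [0,0,-0.3],
    [0,0,-0.2],
    [0,0,0]
  ],
  "roll": [0,0,0]
}}

```text
clock: 18.05
tool_pos: [0.6353, 0.1731, 0.0419]
tcp_rot: [0.709, 0.705, 0.0, 0.0]
contact_force: [0.1, -0.8, -0.7]
finger_gap: 0.0385
```

Request:
{"name": "move_arm", "arguments": {
  "gripper": [3.5,3.5],
  "dp": [
    [0,0,-0.1],
    [0,0,0]
  ],
  "roll": [0,0]
}}

```text
clock: 18.22
tool_pos: [0.6356, 0.1731, 0.0417]
tcp_rot: [0.709, 0.705, 0.001, 0.0]
contact_force: [-0.8, 0.4, 2.4]
finger_gap: 0.0385
```

Request:
{"name": "move_arm", "arguments": {
  "gripper": [3.5,3.5],
  "dp": [
    [0,0,-0.1],
    [0,0,0]
  ],
  "roll": [0,0]
}}

```text
clock: 18.38
tool_pos: [0.6358, 0.1732, 0.0416]
tcp_rot: [0.709, 0.705, 0.001, 0.0]
contact_force: [-3.1, -0.7, 7.5]
finger_gap: 0.0387
```

Request:
{"name": "move_arm", "arguments": {
  "gripper": [4.2,4.6,5,5.4,5.4],
  "dp": [
    [0,0,0.1],
    [0,0,0],
    [0,0,0],
    [0,0,0],
    [0,0,0]
  ],
  "roll": [0,0,0,0,0]
}}

```text
clock: 18.8
tool_pos: [0.6348, 0.173, 0.0405]
tcp_rot: [0.709, 0.705, -0.0, -0.0]
contact_force: [0.6, -0.0, -0.3]
finger_gap: 0.054
```

Request:
{"name": "move_arm", "arguments": {
  "gripper": [5.4,5.4,5.4,6,6],
  "dp": [
    [0,0,1.5],
    [0,0,3],
    [0,0,4],
    [0,0,4],
    [0,0,4]
  ],
  "roll": [0,0,0,0,0]
}}

```text
clock: 19.22
tool_pos: [0.6346, 0.1729, 0.2072]
tcp_rot: [0.709, 0.705, -0.0, -0.0]
contact_force: [1.9, 0.2, -0.7]
finger_gap: 0.0599
```

Request:
{"name": "move_arm", "arguments": {
  "gripper": [6.5,6.5,6.5,6.5,6.5],
  "dp": [
    [-1,1.5,3],
    [-2,1.3,0],
    [-2,1.3,0],
    [-2,1.3,0],
    [-2,1.3,0]
  ],
  "roll": [-0.12,-0.12,-0.12,-0.12,-0.12]
}}

```text
clock: 19.63
tool_pos: [0.5441, 0.2406, 0.2359]
tcp_rot: [0.887, 0.462, 0.0, -0.0]
contact_force: [-0.1, 0.5, -0.5]
finger_gap: 0.065
```

Request:
{"name": "move_arm", "arguments": {
  "gripper": [6.5,6.5,6.5,6.5,6.5],
  "dp": [
    [-2,1.3,0],
    [-2,1.3,0],
    [-2,1.3,0],
    [-2,1.3,0],
    [-2,1.3,0]
  ],
  "roll": [-0.12,-0.12,-0.12,-0.12,-0.12]
}}

```text
clock: 20.05
tool_pos: [0.4439, 0.3055, 0.2357]
tcp_rot: [0.984, 0.179, 0.0, 0.0]
contact_force: [0.3, 0.9, -0.3]
finger_gap: 0.0648
```

Request:
{"name": "move_arm", "arguments": {
  "gripper": [6.5,6.5,6.5,6.5,6.5],
  "dp": [
    [-2,1,0],
    [-2,1,0],
    [-1,0,0],
    [0,0,0],
    [0,0,0]
  ],
  "roll": [-0.12,-0.12,-0.12,0,0]
}}

```text
clock: 20.47
tool_pos: [0.3951, 0.325, 0.2359]
tcp_rot: [1.0, 0.005, 0.0, -0.0]
contact_force: [0.8, 0.5, -0.8]
finger_gap: 0.0649
```

Request:
{"name": "move_arm", "arguments": {
  "gripper": [6.5,6.5,6.5,6.5,6.5],
  "dp": [
    [-0.6,0.2,-2],
    [0,0,-3],
    [0,0,-3],
    [0,0,-2],
    [0,0,-1]
  ],
  "roll": [0,0,0,0,0]
}}

```text
clock: 20.88
tool_pos: [0.3891, 0.3249, 0.1228]
tcp_rot: [1.0, 0.003, -0.001, 0.002]
contact_force: [-0.9, -1.3, -0.1]
finger_gap: 0.0651
```

Request:
{"name": "move_arm", "arguments": {
  "gripper": [6.5,6.5],
  "dp": [
    [0,0,0],
    [0,0,0]
  ],
  "roll": [0,0]
}}

```text
clock: 21.05
tool_pos: [0.3901, 0.3268, 0.1262]
tcp_rot: [1.0, 0.003, 0.0, 0.0]
contact_force: [-0.2, -0.2, 0.4]
finger_gap: 0.065
```

```bash
python3 - <<'E'
from m import *
S=read_camera("side");save(S,"s6.png",(180,160,380,310),4);s=state();print(s["tool_pos"],s["contact_force"],s["joint_positions"])
E
```

```text
[0.3904 0.3274 0.1271] [0.1514 0.0301 0.0108] [-0.8761  0.109   0.1335  1.9401 -0.016   1.0915 -0.73  ]
```

View pics/s6.png

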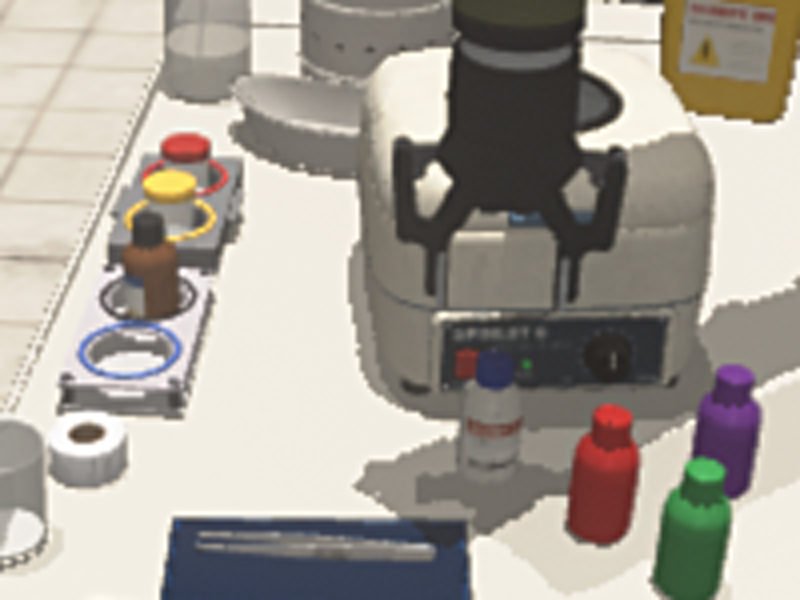

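The amber bottle stands in the black-collar hole (150,270 in the crop), and the fingers straddle the blue bottle (490,400). I'll descend slowly and watch the force.

Request:
{"name": "move_arm", "arguments": {
  "gripper": [6.5,6.5,6.5,6.5,6.5],
  "dp": [
    [-0.1,0,-1],
    [0,0,-1.3],
    [0,0,-1.3],
    [0,0,-1.3],
    [0,0,-1]
  ],
  "roll": [0,0,0,0,0]
}}

```text
clock: 21.52
tool_pos: [0.3883, 0.3274, 0.0666]
tcp_rot: [1.0, 0.003, 0.0, -0.0]
contact_force: [0.4, 0.5, 0.5]
finger_gap: 0.0649
```

Request:
{"name": "move_arm", "arguments": {
  "gripper": [6.5,6.5,6.5,6.5,6.5],
  "dp": [
    [0,0,-1],
    [0,0,-1],
    [0,0,-0.8],
    [0,0,-0.4],
    [0,0,0]
  ],
  "roll": [0,0,0,0,0]
}}

```text
clock: 21.93
tool_pos: [0.3876, 0.3266, 0.0338]
tcp_rot: [1.0, 0.003, -0.001, 0.001]
contact_force: [-0.3, 0.2, -0.1]
finger_gap: 0.0652
```

Request:
{"name": "move_arm", "arguments": {
  "gripper": [6.5],
  "dp": [
    [0,0,0]
  ],
  "roll": [0]
}}

```text
clock: 22.02
tool_pos: [0.3882, 0.3271, 0.0349]
tcp_rot: [1.0, 0.003, 0.0, 0.0]
contact_force: [0.5, -0.0, 0.5]
finger_gap: 0.0649
```

Nothing touched on the way down. I'll grip and lift.

Request:
{"name": "move_arm", "arguments": {
  "gripper": [5.5,4.6,3.8,3.5,3.5],
  "dp": [
    [0.1,0,0],
    [0,0,0],
    [0,0,0],
    [0,0,0],
    [0,0,0]
  ],
  "roll": [0,0,0,0,0]
}}

```text
clock: 22.43
tool_pos: [0.3898, 0.3274, 0.0356]
tcp_rot: [1.0, 0.003, 0.001, -0.0]
contact_force: [-0.3, -0.9, 4.1]
finger_gap: 0.0376
```

Request:
{"name": "move_arm", "arguments": {
  "gripper": [3.5,3.5,3.5,3.5,3.5],
  "dp": [
    [0,0,0],
    [0,0,0],
    [0,0,0.6],
    [0,0,1.5],
    [0,0,2]
  ],
  "roll": [0,0,0,0,0]
}}

```text
clock: 22.85
tool_pos: [0.3871, 0.3257, 0.0744]
tcp_rot: [1.0, 0.003, -0.002, 0.002]
contact_force: [0.6, 0.4, -0.7]
finger_gap: 0.0377
```

Request:
{"name": "move_arm", "arguments": {
  "gripper": [3.5,3.5,3.5,3.5,3.5],
  "dp": [
    [0,0,3],
    [0,0,3],
    [0.5,0,3],
    [1.5,0,2],
    [2,0,0]
  ],
  "roll": [0,0,0,0,0]
}}

```text
clock: 23.27
tool_pos: [0.4297, 0.3294, 0.1909]
tcp_rot: [1.0, 0.004, 0.002, -0.003]
contact_force: [0.5, 0.5, -0.8]
finger_gap: 0.0375
```

Request:
{"name": "move_arm", "arguments": {
  "gripper": [3.5,3.5,3.5,3.5,3.5],
  "dp": [
    [2.5,0,0],
    [2.5,0,0],
    [2.5,0,0],
    [2.5,-1,0],
    [2.5,-1,0]
  ],
  "roll": [0,0,0,0,0]
}}

```text
clock: 23.68
tool_pos: [0.5539, 0.3075, 0.1849]
tcp_rot: [1.0, 0.004, -0.001, 0.0]
contact_force: [-0.1, 0.5, -1.3]
finger_gap: 0.0376
```

Request:
{"name": "move_arm", "arguments": {
  "gripper": [3.5,3.5,3.5,3.5,3.5],
  "dp": [
    [2.5,-1.5,0],
    [2.5,-2,0],
    [1,-1.5,0],
    [0,0,0],
    [0,0,0]
  ],
  "roll": [0,0,0,0,0]
}}

```text
clock: 24.1
tool_pos: [0.6141, 0.2554, 0.1849]
tcp_rot: [1.0, 0.001, -0.001, 0.001]
contact_force: [-0.3, -0.4, -2.3]
finger_gap: 0.0374
```

Request:
{"name": "move_arm", "arguments": {
  "gripper": [3.5,3.5,3.5,3.5,3.5],
  "dp": [
    [2.2,-0.5,-1],
    [0,0,-3],
    [0,0,-3],
    [0,0,-1.5],
    [0,0,0]
  ],
  "roll": [0,0,0,0,0]
}}

```text
clock: 24.52
tool_pos: [0.6313, 0.2531, 0.0953]
tcp_rot: [1.0, 0.004, -0.005, 0.001]
contact_force: [-0.7, 0.5, -1.5]
finger_gap: 0.0376
```

Request:
{"name": "move_arm", "arguments": {
  "gripper": [3.5,3.5],
  "dp": [
    [0,0,0],
    [0,0,0]
  ],
  "roll": [0,0]
}}

```text
clock: 24.68
tool_pos: [0.6362, 0.2536, 0.1024]
tcp_rot: [1.0, 0.004, 0.001, -0.001]
contact_force: [-0.2, 1.2, -1.4]
finger_gap: 0.0377
```

```bash
python3 - <<'E'
from m import *
S=read_camera("side");save(S,"s7.png",(150,180,300,300),4);s=state();print(s["tool_pos"],s["contact_force"],s["tcp_rot"])
E
```

```text
[0.6368 0.2534 0.103 ] [-0.3845 -0.7338 -0.0014] [ 1.      0.0035  0.0014 -0.0009]
```

View pics/s7.png

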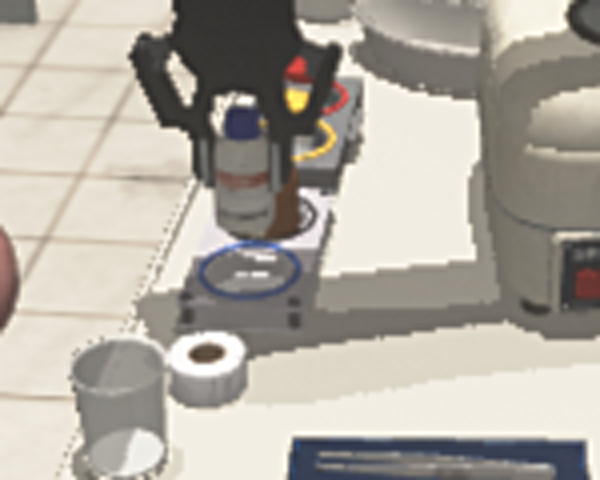

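The bottle hangs upright just behind the blue hole (250,270 in the crop). I'll shift it slightly and lower it.

Request:
{"name": "move_arm", "arguments": {
  "gripper": [3.5,3.5,3.5,3.5,3.5],
  "dp": [
    [0,-0.4,0],
    [0,0,-1.5],
    [0,0,-1.8],
    [0,0,-1.5],
    [0,0,-0.7]
  ],
  "roll": [0,0,0,0,0]
}}

```text
clock: 25.15
tool_pos: [0.6355, 0.2476, 0.045]
tcp_rot: [1.0, 0.003, -0.0, 0.0]
contact_force: [-0.6, 0.5, -0.9]
finger_gap: 0.0378
```

Request:
{"name": "move_arm", "arguments": {
  "gripper": [3.5,3.5,3.5],
  "dp": [
    [0,0,0],
    [0,0,0],
    [0,0,0]
  ],
  "roll": [0,0,0]
}}

```text
clock: 25.4
tool_pos: [0.6371, 0.2483, 0.0475]
tcp_rot: [1.0, 0.003, 0.001, -0.0]
contact_force: [0.2, 0.1, -0.0]
finger_gap: 0.0376
```

Request:
{"name": "move_arm", "arguments": {
  "gripper": [3.5,3.5,3.5],
  "dp": [
    [0,0,-0.3],
    [0,0,-0.2],
    [0,0,0]
  ],
  "roll": [0,0,0]
}}

```text
clock: 25.65
tool_pos: [0.6368, 0.2482, 0.0418]
tcp_rot: [1.0, 0.003, 0.001, -0.0]
contact_force: [1.3, 0.1, 0.8]
finger_gap: 0.0378
```

Request:
{"name": "move_arm", "arguments": {
  "gripper": [3.5,3.5],
  "dp": [
    [0,0,-0.1],
    [0,0,0]
  ],
  "roll": [0,0]
}}

```text
clock: 25.82
tool_pos: [0.6368, 0.2483, 0.0417]
tcp_rot: [1.0, 0.003, 0.001, -0.0]
contact_force: [-0.3, -0.4, 6.3]
finger_gap: 0.0379
```

Request:
{"name": "move_arm", "arguments": {
  "gripper": [3.5,3.5],
  "dp": [
    [0,0,-0.1],
    [0,0,0]
  ],
  "roll": [0,0]
}}

```text
clock: 25.98
tool_pos: [0.6369, 0.2483, 0.0416]
tcp_rot: [1.0, 0.003, 0.001, -0.0]
contact_force: [-3.8, -0.8, 10.8]
finger_gap: 0.0377
```

Request:
{"name": "move_arm", "arguments": {
  "gripper": [4.2,4.6,5,5.4,5.4],
  "dp": [
    [0,0,0.1],
    [0,0,0],
    [0,0,0],
    [0,0,0],
    [0,0,0]
  ],
  "roll": [0,0,0,0,0]
}}

```text
clock: 26.4
tool_pos: [0.6358, 0.248, 0.0394]
tcp_rot: [1.0, 0.003, -0.0, 0.0]
contact_force: [0.5, -0.9, -0.4]
finger_gap: 0.0537
```

Request:
{"name": "move_arm", "arguments": {
  "gripper": [5.4,5.4,5.4,5.4,5.4],
  "dp": [
    [0,0,1.5],
    [0,0,3],
    [0,0,4],
    [0,0,4],
    [0,0,2]
  ],
  "roll": [0,0,0,0,0]
}}

```text
clock: 26.82
tool_pos: [0.638, 0.2486, 0.1904]
tcp_rot: [1.0, 0.003, 0.003, -0.001]
contact_force: [0.8, 0.3, 1.2]
finger_gap: 0.0539
```

Request:
{"name": "move_arm", "arguments": {
  "gripper": [4,4,4,4,4],
  "dp": [
    [-1.1,1.4,0],
    [-1.1,1.4,0],
    [-1.1,1.4,0],
    [-1.1,1.4,0],
    [-1.1,1.4,0]
  ],
  "roll": [0.121,0.121,0.121,0.121,0.121]
}}

```text
clock: 27.23
tool_pos: [0.5804, 0.3186, 0.1846]
tcp_rot: [0.953, 0.304, -0.0, 0.0]
contact_force: [0.2, -0.0, -0.3]
finger_gap: 0.0401
```

Request:
{"name": "move_arm", "arguments": {
  "gripper": [4,4,4,4,4],
  "dp": [
    [-1.1,1.4,0],
    [-1.1,1.4,0],
    [-1.1,1.4,0],
    [-1.1,1.4,0],
    [-1.1,1.4,0]
  ],
  "roll": [0.121,0.121,0.121,0.121,0.121]
}}

```text
clock: 27.65
tool_pos: [0.5254, 0.3886, 0.1845]
tcp_rot: [0.819, 0.574, -0.0, 0.0]
contact_force: [0.0, -0.5, -0.1]
finger_gap: 0.0399
```

Request:
{"name": "move_arm", "arguments": {
  "gripper": [4,4,4,4,4],
  "dp": [
    [-1.1,1.4,0],
    [-1.1,1.4,0],
    [-1.1,0.8,0],
    [0,0,0],
    [0,0,0]
  ],
  "roll": [0.121,0.121,0.119,0,0]
}}

```text
clock: 28.07
tool_pos: [0.4926, 0.4244, 0.1846]
tcp_rot: [0.705, 0.709, -0.0, 0.0]
contact_force: [0.6, 0.5, 0.8]
finger_gap: 0.0398
```

```bash
python3 - <<'E'
from m import *
S=read_camera("side");T=read_camera("top");save(S,"s8.png",(150,180,320,310),4.6);s=state();print(s["tool_pos"],s["contact_force"],s["tcp_rot"],s["joint_positions"])
save(T,"t8.png",(150,130,400,270),3.2)
E
```

```text
[0.4943 0.4227 0.1847] [ 0.1681 -0.2087  0.4897] [ 0.7065  0.7077 -0.0001  0.0006] [-0.7     0.3507 -0.062   1.5215  0.0235  1.2702  0.8073]
```

View pics/s8.png

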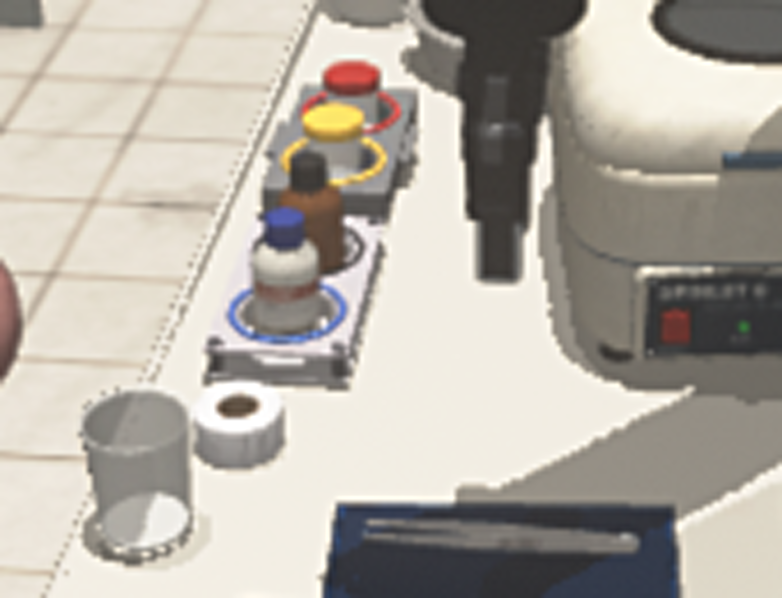

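View pics/t8.png

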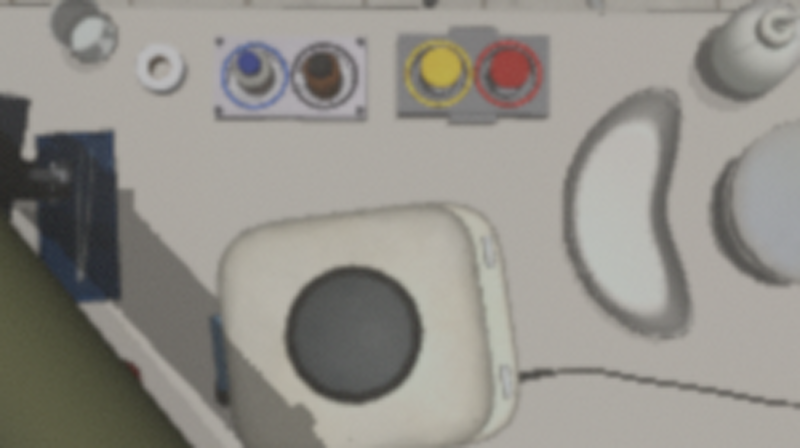

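All four containers stand upright in their matching places. Forceps next, at about (0.491, 0.4235).

Request:
{"name": "move_arm", "arguments": {
  "gripper": [3.5,3.5,3.5,3.5,3.5],
  "dp": [
    [-0.3,0.1,-3],
    [0,0,-3],
    [0,0,-3],
    [0,0,-2],
    [0,0,-1]
  ],
  "roll": [0,0,0,0,0]
}}

```text
clock: 28.58
tool_pos: [0.4899, 0.4219, 0.0612]
tcp_rot: [0.706, 0.708, -0.003, 0.0]
contact_force: [-0.2, -0.6, -0.7]
finger_gap: 0.0351
```

Request:
{"name": "move_arm", "arguments": {
  "gripper": [3.5,3.5,3.5,3.5,3.5],
  "dp": [
    [0,0,-1],
    [0,0,-1],
    [0,0,-0.5],
    [0,0,0],
    [0,0,0]
  ],
  "roll": [0,0,0,0,0]
}}

```text
clock: 29.0
tool_pos: [0.4905, 0.4254, 0.0406]
tcp_rot: [0.705, 0.709, 0.001, 0.0]
contact_force: [0.1, 0.4, 0.7]
finger_gap: 0.035
```

```bash
python3 - <<'E'
from m import *
S=read_camera("side");save(S,"s9.png",(210,240,320,320),7);s=state();print(s["tool_pos"],s["contact_force"],s["tcp_rot"])
print([(d["position"],onz(S,d["position"],.005)) for d in spot_point(S,"used_forceps")[:1]])
E
```

```text
[0.4907 0.4256 0.0409] [-0.0946 -0.2347  0.891 ] [0.705  0.7092 0.0009 0.    ]
[([257.5, 296.5], array([0.4948, 0.4191, 0.005 ]))]
```

View pics/s9.png

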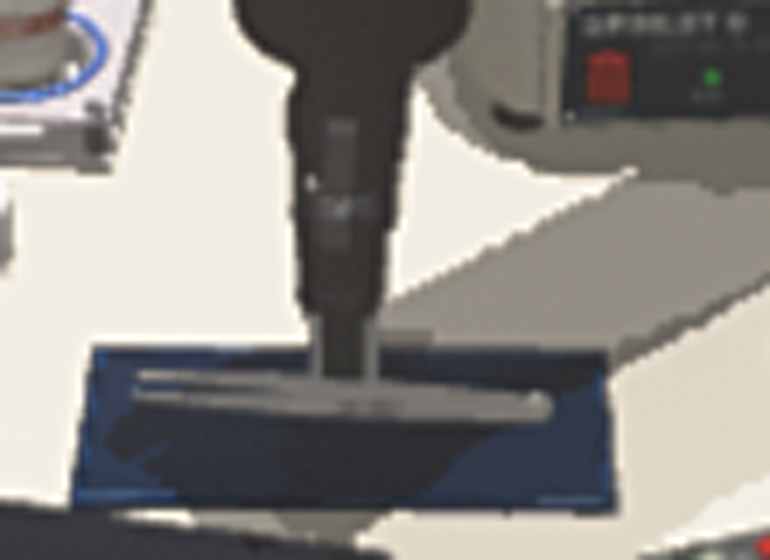

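The fingers are centred along the forceps (343 against the middle at 342 in the crop). I'll lower and grip.

Request:
{"name": "move_arm", "arguments": {
  "gripper": [3.5,3.5,3.5,3.5,3.5],
  "dp": [
    [0,-0.2,-1],
    [0,0,-0.8],
    [0,0,-0.5],
    [0,0,-0.2],
    [0,0,0]
  ],
  "roll": [0,0,0,0,0]
}}

```text
clock: 29.52
tool_pos: [0.4894, 0.4225, 0.0136]
tcp_rot: [0.705, 0.709, -0.001, -0.0]
contact_force: [0.9, 0.3, 0.4]
finger_gap: 0.0354
```

Request:
{"name": "move_arm", "arguments": {
  "gripper": [3,2.5],
  "dp": [
    [0,0,0],
    [0,0,0]
  ],
  "roll": [0,0]
}}

```text
clock: 29.68
tool_pos: [0.4902, 0.4233, 0.0151]
tcp_rot: [0.705, 0.709, 0.0, -0.0]
contact_force: [0.3, 0.4, -0.2]
finger_gap: 0.0245
```

Request:
{"name": "move_arm", "arguments": {
  "gripper": [2,1.6,1.2,0.8,0.5],
  "dp": [
    [0,0,-0.2],
    [0,0,0],
    [0,0,0],
    [0,0,0],
    [0,0,0]
  ],
  "roll": [0,0,0,0,0],
  "force": 30
}}

```text
clock: 30.1
tool_pos: [0.4901, 0.4232, 0.013]
tcp_rot: [0.705, 0.709, 0.0, -0.0]
contact_force: [0.4, 0.3, 0.7]
finger_gap: 0.0092
```

Request:
{"name": "move_arm", "arguments": {
  "gripper": [0.5,0.5,0.5],
  "dp": [
    [0,0,0],
    [0,0,0],
    [0,0,0]
  ],
  "roll": [0,0,0]
}}

```text
clock: 30.35
tool_pos: [0.4901, 0.4232, 0.013]
tcp_rot: [0.705, 0.709, 0.0, -0.0]
contact_force: [-0.1, -0.5, 1.4]
finger_gap: 0.0096
```

Request:
{"name": "move_arm", "arguments": {
  "gripper": [0.5,0.5,0.5,0.5,0.5],
  "dp": [
    [0,0,0.6],
    [0,0,1.5],
    [0,0,3],
    [0,0,3.5],
    [0,0,3.5]
  ],
  "roll": [0,0,0,0,0]
}}

```text
clock: 30.77
tool_pos: [0.4895, 0.4225, 0.1348]
tcp_rot: [0.705, 0.709, -0.001, -0.0]
contact_force: [0.3, 1.3, 0.2]
finger_gap: 0.0093
```

Request:
{"name": "move_arm", "arguments": {
  "gripper": [0.5,0.5,0.5,0.5,0.5],
  "dp": [
    [0,0,3.5],
    [0.2,0,3.5],
    [0.2,-1,3],
    [0.2,-2.5,1],
    [0.2,-3.3,0]
  ],
  "roll": [0,0,0,0,0]
}}

```text
clock: 31.18
tool_pos: [0.4984, 0.3583, 0.2486]
tcp_rot: [0.703, 0.711, 0.004, -0.0]
contact_force: [0.4, -0.9, -1.4]
finger_gap: 0.0091
```

Request:
{"name": "move_arm", "arguments": {
  "gripper": [0.5,0.5,0.5,0.5,0.5],
  "dp": [
    [0.2,-3.5,0],
    [0.2,-3.5,0],
    [0,-3.5,0],
    [0,-3.5,0],
    [0,-3.5,0]
  ],
  "roll": [0,0,0,0,0]
}}

```text
clock: 31.6
tool_pos: [0.5017, 0.1782, 0.2443]
tcp_rot: [0.705, 0.709, 0.0, 0.0]
contact_force: [0.4, -0.4, 0.6]
finger_gap: 0.0091
```

Request:
{"name": "move_arm", "arguments": {
  "gripper": [0.5,0.5,0.5,0.5,0.5],
  "dp": [
    [0,-3.5,0],
    [0,-3.5,0],
    [0,-3.5,0],
    [0,-3.5,0],
    [0,-3.5,0]
  ],
  "roll": [0,0,0,0,0]
}}

```text
clock: 32.02
tool_pos: [0.5016, 0.0033, 0.2444]
tcp_rot: [0.705, 0.709, 0.0, 0.0]
contact_force: [1.1, -0.5, -0.8]
finger_gap: 0.0096
```

Request:
{"name": "move_arm", "arguments": {
  "gripper": [0.5,0.5,0.5,0.5,0.5],
  "dp": [
    [0,-3.5,0],
    [0,-3.5,0],
    [0,-3.5,0],
    [0,-2,0],
    [0,0,0]
  ],
  "roll": [0,0,0,0,0]
}}

```text
clock: 32.43
tool_pos: [0.501, -0.1263, 0.2445]
tcp_rot: [0.708, 0.706, -0.001, 0.001]
contact_force: [-0.5, -0.1, -0.3]
finger_gap: 0.0092
```

Request:
{"name": "move_arm", "arguments": {
  "gripper": [0.5,0.5,0.5,0.5,0.5],
  "dp": [
    [-0.2,-1.1,-2],
    [0,0,-3],
    [0,0,-3],
    [0,0,-3],
    [0,0,-2]
  ],
  "roll": [0,0,0,0,0]
}}

```text
clock: 32.85
tool_pos: [0.4987, -0.1298, 0.1114]
tcp_rot: [0.705, 0.71, -0.001, -0.001]
contact_force: [-0.1, -0.0, -0.9]
finger_gap: 0.009
```

Request:
{"name": "move_arm", "arguments": {
  "gripper": [0.5,0.5,0.5,0.5],
  "dp": [
    [0,0,-2],
    [0,0,-1],
    [0,0,0],
    [0,0,0]
  ],
  "roll": [0,0,0,0]
}}

```text
clock: 33.18
tool_pos: [0.5003, -0.1306, 0.0842]
tcp_rot: [0.705, 0.709, 0.0, -0.0]
contact_force: [1.2, 1.1, 0.4]
finger_gap: 0.0098
```

```bash
python3 - <<'E'
from m import *
S=read_camera("side");s=state();print(s["tool_pos"],s["contact_force"],s["tcp_rot"]);T=read_camera("top");
a=S["frame"][120:240,190:330];b=T["frame"][140:260,290:430]
cv2.imwrite("pics/x10.png",cv2.resize(np.hstack([a,b])[:,:,::-1],None,fx=2.8,fy=2.8,interpolation=cv2.INTER_CUBIC))
E
```

```text
[ 0.5009 -0.1308  0.085 ] [ 0.6627 -0.1742  0.4778] [0.7048 0.7094 0.0006 0.0006]
```

View pics/x10.png

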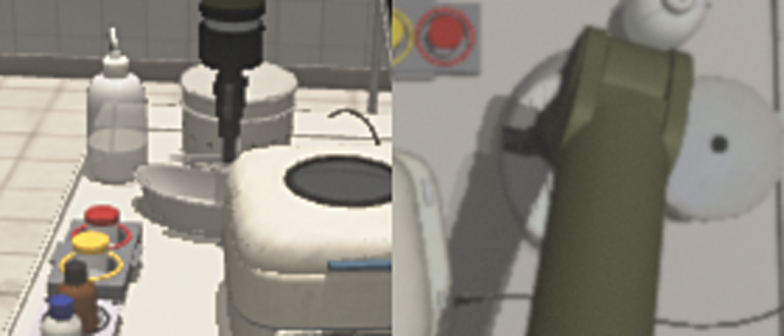

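The gripper is over the dish with the forceps level (tips at about 185,157 in the left half). I'll lower in small steps.

Request:
{"name": "move_arm", "arguments": {
  "gripper": [0.5,0.5,0.5,0.5,0.5],
  "dp": [
    [-0.1,-0.5,-1],
    [0,0,-1.5],
    [0,0,-1.5],
    [0,0,-1.2],
    [0,0,0]
  ],
  "roll": [0,0,0,0,0]
}}

```text
clock: 33.7
tool_pos: [0.4973, -0.1358, 0.0297]
tcp_rot: [0.705, 0.709, -0.001, -0.001]
contact_force: [-0.4, -0.3, 0.4]
finger_gap: 0.0092
```

Request:
{"name": "move_arm", "arguments": {
  "gripper": [0.5,0.5],
  "dp": [
    [0,0,0],
    [0,0,0]
  ],
  "roll": [0,0]
}}

```text
clock: 33.87
tool_pos: [0.4997, -0.1362, 0.0325]
tcp_rot: [0.705, 0.709, 0.0, 0.0]
contact_force: [-0.8, -0.1, 0.2]
finger_gap: 0.0096
```

Request:
{"name": "move_arm", "arguments": {
  "gripper": [0.5,0.5,0.5,0.5,0.5],
  "dp": [
    [0,0,-0.5],
    [0,0,-0.4],
    [0,0,-0.3],
    [0,0,0],
    [0,0,0]
  ],
  "roll": [0,0,0,0,0]
}}

```text
clock: 34.28
tool_pos: [0.4989, -0.1359, 0.0196]
tcp_rot: [0.705, 0.709, -0.0, -0.0]
contact_force: [0.4, -0.7, -0.3]
finger_gap: 0.009
```

Request:
{"name": "move_arm", "arguments": {
  "gripper": [0.5,0.5],
  "dp": [
    [0,0,-0.15],
    [0,0,0]
  ],
  "roll": [0,0]
}}

```text
clock: 34.45
tool_pos: [0.499, -0.1359, 0.0183]
tcp_rot: [0.705, 0.709, 0.0, -0.0]
contact_force: [-0.1, -0.3, -0.3]
finger_gap: 0.0096
```

Request:
{"name": "move_arm", "arguments": {
  "gripper": [0.5,0.5],
  "dp": [
    [0,0,-0.15],
    [0,0,0]
  ],
  "roll": [0,0]
}}

```text
clock: 34.62
tool_pos: [0.499, -0.1359, 0.0167]
tcp_rot: [0.705, 0.709, 0.0, -0.0]
contact_force: [0.1, -0.2, -0.4]
finger_gap: 0.0092
```

Request:
{"name": "move_arm", "arguments": {
  "gripper": [0.5,0.5],
  "dp": [
    [0,0,-0.1],
    [0,0,0]
  ],
  "roll": [0,0]
}}

```text
clock: 34.78
tool_pos: [0.4991, -0.1359, 0.0158]
tcp_rot: [0.705, 0.709, 0.0, 0.0]
contact_force: [-0.3, 0.2, 0.7]
finger_gap: 0.0092
```

Request:
{"name": "move_arm", "arguments": {
  "gripper": [0.5,0.5],
  "dp": [
    [0,0,-0.1],
    [0,0,0]
  ],
  "roll": [0,0]
}}

```text
clock: 34.95
tool_pos: [0.4992, -0.136, 0.0156]
tcp_rot: [0.705, 0.709, 0.0, -0.0]
contact_force: [-1.9, 0.1, 5.5]
finger_gap: 0.0093
```

Contact with the dish floor. I'll release gently, rise clear and look.

Request:
{"name": "move_arm", "arguments": {
  "gripper": [1.1,1.4,1.7,2,2],
  "dp": [
    [0,0,0.05],
    [0,0,0],
    [0,0,0],
    [0,0,0],
    [0,0,0]
  ],
  "roll": [0,0,0,0,0]
}}

```text
clock: 35.37
tool_pos: [0.4989, -0.1359, 0.0152]
tcp_rot: [0.705, 0.709, -0.0, -0.0]
contact_force: [-0.2, -0.2, 0.1]
finger_gap: 0.0197
```

Request:
{"name": "move_arm", "arguments": {
  "gripper": [2,2,2,2,2],
  "dp": [
    [0,0,0.5],
    [0,0,1.5],
    [0,0,3],
    [0,0,4],
    [0,0,4]
  ],
  "roll": [0,0,0,0,0]
}}

```text
clock: 35.78
tool_pos: [0.498, -0.1359, 0.1463]
tcp_rot: [0.705, 0.709, -0.001, -0.001]
contact_force: [1.9, -0.6, 0.4]
finger_gap: 0.0199
```

Request:
{"name": "move_arm", "arguments": {
  "gripper": [2,2,2,2,2],
  "dp": [
    [0,0,4],
    [0,0,4],
    [0,3.5,2],
    [0,3.5,0],
    [0,3.5,0]
  ],
  "roll": [0,0,0,0,0]
}}

```text
clock: 36.2
tool_pos: [0.5, -0.0302, 0.2481]
tcp_rot: [0.706, 0.709, 0.002, 0.002]
contact_force: [0.1, 0.3, -0.6]
finger_gap: 0.0201
```

Request:
{"name": "move_arm", "arguments": {
  "gripper": [2,2,2,2,2],
  "dp": [
    [0,3.5,0],
    [0,3.5,0],
    [0,3.5,0],
    [0,3.5,0],
    [0,3.5,0]
  ],
  "roll": [0,0,0,0,0]
}}

```text
clock: 36.62
tool_pos: [0.4987, 0.1456, 0.2459]
tcp_rot: [0.705, 0.709, 0.0, 0.0]
contact_force: [1.4, -0.4, 0.4]
finger_gap: 0.0203
```

Request:
{"name": "move_arm", "arguments": {
  "gripper": [2,2,2,2,2],
  "dp": [
    [0,3.5,0],
    [0,3.5,0],
    [0,3.5,0],
    [0,3.5,0],
    [0,0,0]
  ],
  "roll": [0,0,0,0,0]
}}

```text
clock: 37.03
tool_pos: [0.4963, 0.2929, 0.2451]
tcp_rot: [0.701, 0.713, 0.001, -0.002]
contact_force: [-0.8, -0.1, -0.8]
finger_gap: 0.02
```

```bash
python3 - <<'E'
from m import *
S=read_camera("side");T=read_camera("top");s=state();print(s["tool_pos"],s["contact_force"],s["clock"])
a=S["frame"][150:290,180:320];b=T["frame"][130:270,280:420]
cv2.imwrite("pics/x11.png",cv2.resize(np.hstack([a,b])[:,:,::-1],None,fx=2.8,fy=2.8,interpolation=cv2.INTER_CUBIC))
for n in("used_forceps","label_roll","wash_bottle"):
  for p in(T,S):print(n,[(np.round(d["position"]),round(d["conf"],2),onz(p,d["position"],.012 if n[0]=="u" else 0)[:2]) for d in spot_point(p,n)[:2]])
E
```

```text
[0.4983 0.2857 0.2451] [ 0.5218 -0.3327 -0.3902] 37.1333
used_forceps []
used_forceps []
label_roll [(array([204., 151.]), 0.54, array([0.6486, 0.336 ])), (array([342., 198.]), 0.17, array([ 0.4942, -0.1288]))]
label_roll [(array([201., 275.]), 0.88, array([0.6469, 0.3413])), (array([217., 238.]), 0.53, array([0.64  , 0.1561]))]
wash_bottle [(array([387., 145.]), 0.65, array([ 0.6748, -0.2826]))]
wash_bottle [(array([235., 178.]), 0.91, array([ 0.6472, -0.2904])), (array([224., 218.]), 0.67, array([0.6401, 0.0335]))]
```

View pics/x11.png

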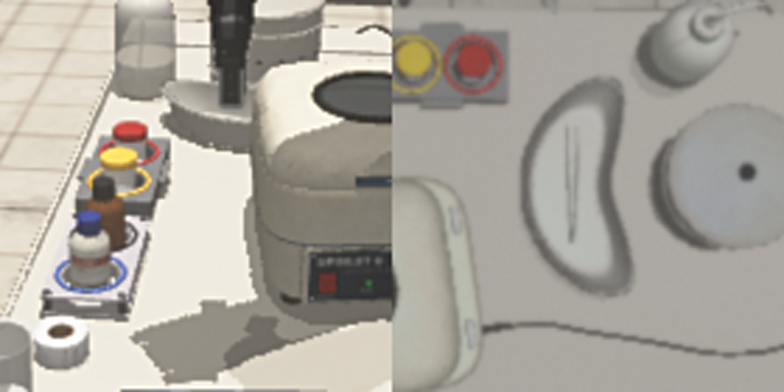

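The forceps lie on the dish floor (572,182 in the combined picture) and everything else stands in place, so I'll hand in.

```bash
python3 -c "
from rig import *
print(finish_job(),state()['clock'])"
```

```text
the job is handed in; nothing more can be done
the job is handed in; nothing more can be done
```

The clear-up is done and handed in at about 37 s of the 125 s allowed. The hand-in gives no verdict, so what follows rests on my own checks.

- **Cups:** the red and yellow cups stand upright in the wells with their own collar colours.
- **Bottles:** the black-capped amber bottle is in the black-collar hole and the blue-capped one is in the blue-collar hole, both upright.
- **Forceps:** they lie along the middle of the dish floor in the last top view.
- **Setting down:** each thing was lowered until it touched before I let go. Wrist readings stayed under about 11 N.
- **Bystanders:** the label roll and wash bottle look unmoved. The networks put the roll within about 1 cm of its first position. The wash bottle was within about 1 cm from above but 3 cm off from the side; I put that down to detection error.

**Check that failed:** the network did not find the forceps in the last pictures, from either camera. Their position in the dish rests on the picture itself and on the contact felt at release.

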